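# Centre the brioche on its display stand

## Robot

A 7-joint arm with a two-finger parallel gripper is mounted at the origin on the work surface. World frame = base frame: x ahead of the robot, y to its left, z up, the work surface at z = 0. Lengths are in m, angles in rad, forces in N, time in s.
With the tool pointing down it reaches from about 0.425 to 0.875 m from the base axis. Payload 4.7 kg.
Tool frame: the origin (TCP) lies midway between the tips of the shut fingers; the grasp point (between the pads) lies 19 mm behind it (ctrl.grip_depth is the distance from the TCP to the grasp point, in m); z points along the fingers, y is the direction in which the jaws open and shut (so a half turn about z gives the same grasp; the last joint's range is limited). The gripper opens to 87 mm and grips with 3 to 60 N. Pads are 19 mm wide; open, the fingers measure 117 mm over their backs; the gripper's body (75 mm by 190 mm) begins 51 mm behind the grasp point.
Start: joints at [-1.169, 0.321, -0.07, 1.45, 0.023, 1.371, -0.057], TCP at [0.246, 0.602, 0.223] pointing down, gripper open.
Joint ranges: [-2.86, 2.86], [-0.3, 2.09], [-1.38, 1.24], [0.06, 2.45], [-1.56, 4.7], [0.09, 2.05], [-2.69, 2.69]. Speed limits (rad/s): [2.57, 2.57, 3.14, 3.14, 3.14, 3.14, 3.14].

## Interface

Orientations are given as a unit quaternion [w, x, y, z].
In Python, from cell import ctrl gives the robot as it stands.
- The arm moves only by the tool send_rows, never from a script. Its argument "rows" is a list of rows, each an object of numbers: "ax", "ay", "az": the turn, a rotation vector about the world's x, y, z in rad; "tx", "ty", "tz": the shift along the world's x, y, z in cm; "hand": the opening, from 0 (shut) to 1 (fully open). In form: [{"ax": .., "ay": .., "az": .., "tx": .., "ty": .., "tz": .., "hand": ..}, ...]. A call has 1 to 8 rows; each row is the pose to reach, as a shift and turn from the pose measured when the call began; what a row does not reach only later rows make up. A row lasts 1/8 s, in which the tool goes at most 62.5 mm and 10.7 degrees, less where a joint would pass 70% of its speed; a pose out of reach is approached as far as the arm can. A call with a gripper value outside its range is refused whole. The fingers move at their own pace and stop on an object; "squeeze" is the grip in N (left out, the last holds). Time passes only in rows, so rows that repeat a pose let the fingers close. It gives the time, the measured TCP pose, the force and the opening at its end, in the units of the state.
- ctrl.state(): the state, without advancing time (a new reading comes with each control period).
- ctrl.grab_frame(name): name is "scene" or "top" or "wrist"; returns the picture (384x512x3 uint8, red, green, blue); there is no depth.
- ctrl.camera_params(name): a dict with "mtx" (3x3 intrinsics, pixels), "k1" (the pictures are not rectified: a ray, as slopes to the right and down, at radius r is drawn at 1 + k1 r^2 times it, then the intrinsics apply), "extrinsics" (4x4, takes a point from camera to world coordinates); the wrist camera has in their place "mount" (4x4, takes a point from camera to tool coordinates, whose origin is the TCP and whose axes are the flange's). Camera axes: x right, y up, looking along -z (the intrinsics and any distortion apply to the point x, -y, -z); pixel columns grow to the right and rows downward; lengths in m; the calibration is good to about 2 mm. A picture is of the moment at which its call begins: read the wrist's pose just before it. camera_params takes no time and is no camera call.
- ctrl.hand_in(): hands the job in, once; it reports no verdict.
The state is a dict: "t": time; "joint_positions": joint angles; "joint_vel": joint speeds; "effort": joint torques, N m; "tool_pos": TCP position; "ee_rot": TCP orientation; "force": force on the tool from outside, world axes, zero at the start; "moment": the same for the moment, N m; "gripper_width": finger opening in m.
Only numpy, scipy, OpenCV 4.12 (cv2) and the standard library are available. Lean on these libraries where they do the work, as an engineer would, in place of code of your own. Each camera call takes 0.05 s, during which the arm holds its last target. There are 200 camera calls.

## Task

Two brioches wait on little white display stands, and one of them has been set down off the middle, partly over the edge. Nudge that one with light finger taps to the middle of its stand, without gripping it, picking it up or toppling it, and leave it standing there. Do not shift the stands, and leave the other brioche and everything else as they are.

Things in the scene. Friction and masses are not known exactly. Their poses are not given: they have to be found in the camera images.
- brioche: The off-centre brioche, a loose golden-brown bun of about 90 g (varies), round about its own z axis (up), rigid: flat foot 56 mm across, flaring to a belly 92 mm across at 29 to 37 mm above the foot, then in again to 72 mm across at 50 mm, with a darker round head 46 mm across on top, 72 mm tall in all. Origin at the centre of its underside. It is top-wide on a narrow foot: it slides when pushed gently at the belly, rocks when pushed higher or hard.
- stand_top (a point): Middle of the upper face of the stand that carries the off-centre brioche. White glazed stand, loose, 1.2 kg, 90 mm tall: flat round plate 110 mm across and 12 mm thick without a rim, on a stem and a foot 96 mm across. z is up.
- other_brioche: The other brioche, same shape and size, already in the middle of its stand: to be left alone. Origin at the centre of its underside.
- other_stand_top (a point): Middle of the upper face of the other stand, same shape and size as the first.
- roll_a: Loose golden bread roll, 68 mm across, 45 mm tall, origin at the centre of its underside; leave alone.
- roll_b: Loose dark bread roll, 64 mm across, 42 mm tall, origin at the centre of its underside; leave alone.
- jar: Loose amber jar, 64 mm across, 85 mm tall, origin at the centre of its underside; leave alone.
- brush: Loose pastry brush lying flat along its x axis, under 300 mm long and 50 mm high; leave alone.
- bowl: Loose blue bowl, 110 mm across, 50 mm tall, origin at the centre of its underside; leave alone.
- cutter: Loose steel dough cutter, an open ring 60 mm across, 45 mm tall, origin at the centre of its underside; leave alone.
Mind the look-alikes: they are no part of the job. Leave any purple or turquoise look-alike of the brioche alone. What is shaped like the part that bears stand_top but purple is not meant.

How it is judged:
At the end, for the whole second after the job is handed in: The brioche stands upright and at rest on its stand with the middle of its foot within 9 mm of the middle of the plate; the other brioche still stands in the middle of its own (horizontal distance between brioche and stand_top below 0.009 m and z of brioche in the frame of stand_top between -0.004 and 0.004 m and angle between brioche's own z axis and vertical below 0.06 rad and linear speed of brioche below 0.02 m/s and horizontal distance between other_brioche and other_stand_top below 0.009 m); the robot touches nothing.
It fails at once if the brioche is lifted (foot more than 12 mm above the plate), topples (tilts more than 25 degrees) or falls off its stand (z of brioche in the frame of stand_top above 0.012 m or angle between brioche's own z axis and vertical above 0.436 rad or z of brioche in the frame of stand_top below -0.02 m).
It fails at once if the brioche is hit or squeezed hard (more than 5 N) (contact force between any of the fingers, the arm and brioche above 5 N).
It fails at once if a stand is shifted by more than 12 mm (distance of any of stand_top, other_stand_top from where it was at the start of the episode above 0.012 m).
It fails at once if the other brioche is shifted by more than 8 mm (distance of other_brioche from where it was at the start of the episode above 0.008 m).
It fails at once if another thing on the table is shifted by more than 15 mm (distance of any of roll_a, roll_b, jar, brush, bowl, cutter from where it was at the start of the episode above 0.015 m).
It also fails if it takes over 42 s, if anything falls off the work surface, if the arm or the gripper's body presses on something with over 40 N, if the wrist force passes 120 N, or if a joint passes its speed limit or range.

## Working session

There is one attempt and no reset: what is moved stays moved. The work goes in short steps, Python scripts to look and compute and a tool call to move; the robot and the scene stay as the last step left them, time stands still between calls to the robot, and variables do not carry over. Pictures are saved under pics/ and viewed, about 8 in all and at most 12, crops included, and the job is handed in when it is done.

Besides the shell and the picture viewer there is one more tool, called after "Call:" as name(argument=value, ...) on one line, values as JSON. send_rows: Moves the arm, as the interface text tells. Its arguments: {"type":"object","properties":{"rows":{"type":"array","items":{"type":"object","properties":{"ax":{"type":"number"},"ay":{"type":"number"},"az":{"type":"number"},"tx":{"type":"number"},"ty":{"type":"number"},"tz":{"type":"number"},"hand":{"type":"number"}}}},"squeeze":{"type":"number"}},"required":["rows"]}

```bash
mkdir -p pics; cat > h.py <<'E'
import numpy as np,cv2
from cell import ctrl
def ray(name,uv,T=None):
    p=ctrl.camera_params(name);K=np.array(p["mtx"]);k=p["k1"]
    E=np.array(p["extrinsics"]) if T is None else T
    d=np.linalg.inv(K)@np.array([uv[0],uv[1],1.]);q=d[:2];r=q.copy()
    for _ in range(30): r=q/(1+k*(r@r))
    return E[:3,3],E[:3,:3]@np.array([r[0],-r[1],-1.])
def onz(name,uv,z,T=None):
    o,d=ray(name,uv,T);return o+d*(z-o[2])/d[2]
def proj(name,P,T=None):
    p=ctrl.camera_params(name);K=np.array(p["mtx"]);k=p["k1"]
    E=np.array(p["extrinsics"]) if T is None else T
    c=np.linalg.inv(E)@np.append(P,1);r=np.array([c[0],-c[1]])/-c[2];r=r*(1+k*(r@r))
    return (K@np.append(r,1))[:2]
def grab(name,fn):
    im=ctrl.grab_frame(name);im=np.ascontiguousarray(im[:,:,::-1]);cv2.imwrite(fn,im);return im
E
python3 - <<'E'
from h import *
a=grab("top","pics/top0.png");b=grab("scene","pics/scene0.png")
for n in("top","scene"):
    p=ctrl.camera_params(n);print(n,np.round(p["extrinsics"],3).tolist(),np.round(p["mtx"],1).tolist(),p["k1"])
print(ctrl.state()["t"],ctrl.state()["ee_rot"],ctrl.camera_params("wrist"))
E
```

```text
top [[-0.007, 0.999, -0.046, 0.49], [-1.0, -0.008, -0.007, 0.0], [-0.007, 0.045, 0.999, 1.345], [0.0, 0.0, 0.0, 1.0]] [[455.5, 0.0, 255.0], [0.0, 455.5, 190.3], [0.0, 0.0, 1.0]] -0.03216083287572054
scene [[0.254, -0.575, 0.778, 1.277], [0.967, 0.15, -0.205, -0.187], [0.001, 0.804, 0.595, 0.64], [0.0, 0.0, 0.0, 1.0]] [[375.7, 0.0, 254.3], [0.0, 375.7, 190.8], [0.0, 0.0, 1.0]] -0.06077608917250707
0.1 [-1.29024516e-04  1.92679300e-01  9.81261408e-01 -8.48345011e-04] {'mtx': array([[318.36714214,   0.        , 253.18421085],
       [  0.        , 318.36714214, 193.76399137],
       [  0.        ,   0.        ,   1.        ]]), 'k1': 4.125912697059735e-05, 'mount': array([[-4.61897043e-04,  9.55929784e-01,  2.93595019e-01,
         8.00545097e-02],
       [ 9.99999826e-01,  3.34092520e-04,  4.85457736e-04,
         6.26525857e-04],
       [ 3.65975609e-04,  2.93595192e-01, -9.55929772e-01,
        -1.61221172e-01],
       [ 0.00000000e+00,  0.00000000e+00,  0.00000000e+00,
         1.00000000e+00]])}
```

View pics/top0.png

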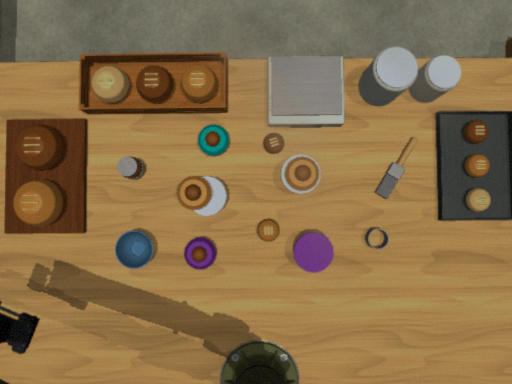

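View pics/scene0.png

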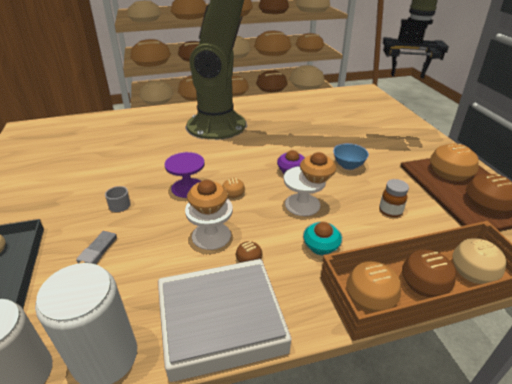

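The top view shows the off-centre brioche at about (194,193), on the plate at (209,196). The centred pair is at (302,174). I'll measure both by mask.

```bash
cat >> h.py <<'E'
from scipy.optimize import least_squares
def circ(P,R=None):
    P=np.array(P)[:,:2];c=P.mean(0)
    f=lambda x:np.hypot(*(P-x[:2]).T)-(R if R else x[2])
    s=least_squares(f,[*c,R or .05],loss="soft_l1",f_scale=.001);return s.x,np.sqrt(np.mean(f(s.x)**2))
def big(m):
    n,l,st,_=cv2.connectedComponentsWithStats(m.astype(np.uint8));return l==1+np.argmax(st[1:,4])
def bnd(m):
    c=max(cv2.findContours(m.astype(np.uint8),0,cv2.CHAIN_APPROX_NONE)[0],key=len);return c[:,0,:]
def top(cu,cv,w=30,im=None):
    im=grab("top","pics/t.png") if im is None else im
    hsv=cv2.cvtColor(im,cv2.COLOR_BGR2HSV).astype(int);box=np.zeros(im.shape[:2],bool);box[cv-w:cv+w,cu-w:cu+w]=1
    wh=big(box&(hsv[...,1]<50)&(hsv[...,2]>130))
    br=big(box&(hsv[...,1]>130)&(hsv[...,0]<22)&(im[...,0]<100)&cv2.dilate(wh.astype(np.uint8),np.ones((3,3)),iterations=14).astype(bool))
    return im,wh,br
E
python3 - <<'E'
from h import *
im=cv2.imread("pics/top0.png")
hsv=cv2.cvtColor(im,cv2.COLOR_BGR2HSV)
print("row193",[tuple(hsv[193,u]) for u in range(170,234,3)])
T=[im]
for cu,cv_ in((202,195),(302,174)):
    _,wh,br=top(cu,cv_,im=im)
    o=im.copy();o[wh]=(255,0,0);o[br]=(0,255,0);T.append(cv2.resize(o[cv_-35:cv_+35,cu-40:cu+40],None,fx=5,fy=5,interpolation=0))
    hull=cv2.convexHull(bnd(wh))[:,0,:]
    print("white",wh.sum(),"br",br.sum())
    b=bnd(br);P=[onz("top",p,.123) for p in b];print("belly",circ(P),circ(P,.046))
    pw=[onz("top",p,.09) for p in bnd(wh)]
    print("plate raw",circ(pw,.055))
cv2.imwrite("pics/m.png",np.hstack([cv2.resize(im[150:220,160:240],None,fx=4,fy=5)[:350],*T[1:]])[:, :])
E
```

```text
row193 [(np.uint8(18), np.uint8(139), np.uint8(162)), (np.uint8(17), np.uint8(143), np.uint8(157)), (np.uint8(17), np.uint8(153), np.uint8(127)), (np.uint8(16), np.uint8(179), np.uint8(137)), (np.uint8(17), np.uint8(160), np.uint8(171)), (np.uint8(15), np.uint8(178), np.uint8(99)), (np.uint8(13), np.uint8(189), np.uint8(108)), (np.uint8(14), np.uint8(179), np.uint8(120)), (np.uint8(14), np.uint8(171), np.uint8(119)), (np.uint8(14), np.uint8(214), np.uint8(94)), (np.uint8(14), np.uint8(186), np.uint8(81)), (np.uint8(17), np.uint8(158), np.uint8(171)), (np.uint8(17), np.uint8(162), np.uint8(151)), (np.uint8(16), np.uint8(180), np.uint8(115)), (np.uint8(16), np.uint8(30), np.uint8(143)), (np.uint8(103), np.uint8(20), np.uint8(181)), (np.uint8(105), np.uint8(17), np.uint8(182)), (np.uint8(104), np.uint8(18), np.uint8(182)), (np.uint8(101), np.uint8(20), np.uint8(180)), (np.uint8(17), np.uint8(126), np.uint8(105)), (np.uint8(17), np.uint8(140), np.uint8(157)), (np.uint8(18), np.uint8(140), np.uint8(159))]
white 606 br 1977
belly (array([0.53299534, 0.13527564, 0.08085248]), np.float64(0.012340106062948945)) (array([0.54156976, 0.13432476, 0.046     ]), np.float64(0.036780721719593144))
plate raw (array([0.53442927, 0.145974  , 0.055     ]), np.float64(0.015615383641471295))
white 306 br 1303
belly (array([ 0.57918864, -0.11429914,  0.07296322]), np.float64(0.014446168784034158)) (array([ 0.57626488, -0.11919737,  0.046     ]), np.float64(0.029416102590939745))
plate raw (array([ 0.59263786, -0.11643367,  0.055     ]), np.float64(0.0018988542488921584))
```

View pics/m.png

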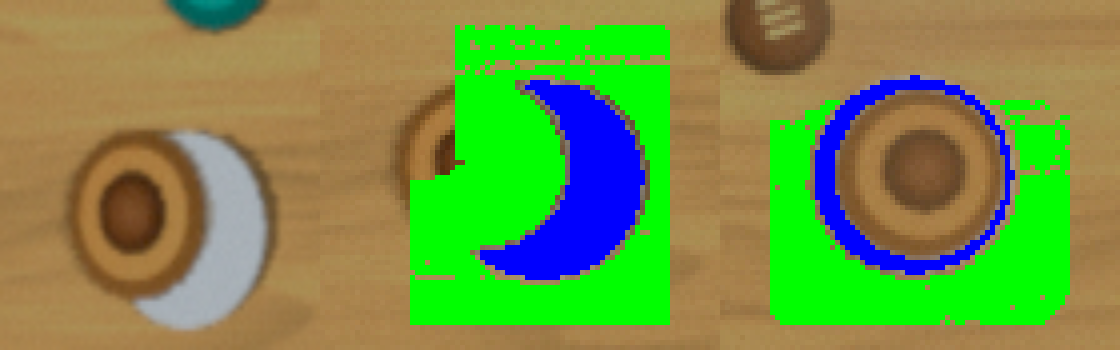

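```bash
cat >> h.py <<'E'
def meas(im,cu,cv,w=34):
    """plate centre and brioche centre (from head; from belly edge against plate) in top view"""
    hsv=cv2.cvtColor(im,cv2.COLOR_BGR2HSV).astype(int);box=np.zeros(im.shape[:2],bool);box[cv-w:cv+w,cu-w:cu+w]=1
    wh=big(box&(hsv[...,1]<60)&(hsv[...,2]>120))
    c=bnd(wh);hull=cv2.convexHull(c)
    b=np.array([p for p in c],float)
    # outer arc: iterate circle fit of R .055 keeping points near circle
    P=np.array([onz("top",p,.09)[:2] for p in b]);best=(0,)
    rng=np.random.default_rng(0)
    for _ in range(800):
        i=rng.choice(len(P),3,replace=False);A=np.c_[2*P[i],np.ones(3)]
        try: s=np.linalg.solve(A,(P[i]**2).sum(1))
        except Exception: continue
        R=np.sqrt(max(s[2]+s[:2]@s[:2],0))
        if abs(R-.0545)>.003: continue
        n=(abs(np.hypot(*(P-s[:2]).T)-R)<.0015).sum()
        if n>best[0]: best=(n,s[:2],R)
    d=np.hypot(*(P-best[1]).T)-best[2];pl,e1=circ(P[abs(d)<.002])
    Q=np.array([onz("top",p,.123)[:2] for p in b[d<-.004]]);be,e2=circ(Q,.046)
    br=box&(hsv[...,1]>130)&(hsv[...,0]<16)&(hsv[...,2]<145)
    return pl,e1,be[:2],e2,wh,hsv
E
python3 - <<'E'
from h import *
im=cv2.imread("pics/top0.png")
for cu,cv_,hu,hv in((204,195,192,192),(302,174,303,174)):
    pl,e1,be,e2,wh,hsv=meas(im,cu,cv_)
    print("plate",pl,e1,"belly",be,e2)
    d=(hsv[...,0]<16)&(hsv[...,2]<130)&(hsv[...,1]>165)
    m=np.zeros_like(d);m[hv-9:hv+10,hu-9:hu+10]=1
    print(im[hv,hu-22:hu+22,1].tolist());print(im[hv-22:hv+22,hu,1].tolist())
    for z in(.14,.15): print(z,onz("top",(hu,hv),z))
E
```

```text
plate [0.53381536 0.14316261 0.05372692] 0.0008160442331472472 belly [0.54106582 0.17116348] 0.0008423095363599044
[129, 125, 123, 122, 123, 117, 101, 87, 81, 91, 110, 118, 123, 120, 99, 64, 54, 55, 66, 66, 68, 77, 78, 79, 76, 72, 69, 60, 49, 40, 53, 92, 124, 128, 128, 127, 110, 81, 76, 78, 83, 110, 135, 157]
[136, 136, 134, 139, 139, 127, 95, 75, 78, 99, 121, 123, 120, 115, 72, 46, 45, 61, 62, 64, 76, 75, 78, 78, 73, 71, 61, 56, 52, 51, 68, 121, 125, 125, 125, 123, 90, 83, 83, 90, 111, 133, 134, 132]
0.14 [0.54172814 0.17534109 0.14      ]
0.15 [0.54129788 0.17388728 0.15      ]Traceback (most recent call last):
  File "<stdin>", line 4, in <module>
  File "h.py", line 51, in meas
    Q=np.array([onz("top",p,.123)[:2] for p in b[d<-.004]]);be,e2=circ(Q,.046)
                                                                  ~~~~^^^^^^^^
  File "h.py", line 20, in circ
    P=np.array(P)[:,:2];c=P.mean(0)
      ~~~~~~~~~~~^^^^^^
IndexError: too many indices for array: array is 1-dimensional, but 2 were indexed
```

Plate centre is about (0.534, 0.143). The brioche centre is about (0.541, 0.173), from both head and belly, so it is 31 mm off, mostly towards +y. I'll push with the shut fingers along (-0.24, -0.97) and start by approaching high.

Call:
send_rows(rows=[{"tx": 4,"ty": -4.4,"tz": 0,"az": 0.02,"hand": 0},{"tx": 8,"ty": -8.8,"tz": 0,"az": 0.05,"hand": 0},{"tx": 12,"ty": -13.2,"tz": 0,"az": 0.08,"hand": 0},{"tx": 16,"ty": -17.6,"tz": 0,"az": 0.11,"hand": 0},{"tx": 20,"ty": -22,"tz": 0,"az": 0.146,"hand": 0},{"tx": 24,"ty": -26.2,"tz": 0,"az": 0.146,"hand": 0},{"tx": 28,"ty": -30.4,"tz": 0,"az": 0.146,"hand": 0},{"tx": 31.8,"ty": -34,"tz": 0,"az": 0.146,"hand": 0}])

```text
validation failed for argument at $.ro...
```

Call:
send_rows(rows=[{"ax": 0.0,"ay": 0.0,"az": 0.02,"tx": 4.0,"ty": -4.4,"tz": 0.0,"hand": 0.0},{"ax": 0.0,"ay": 0.0,"az": 0.05,"tx": 8.0,"ty": -8.8,"tz": 0.0,"hand": 0.0}])

```text
t: 0.35
tool_pos: [0.3259, 0.5122, 0.2207]
ee_rot: [-0.0, 0.167, 0.986, -0.001]
force: [0.6, -0.3, -0.5]
gripper_width: 0.0742
```

All seven fields are needed in each row. Continuing the approach.

Call:
send_rows(rows=[{"ax": 0,"ay": 0,"az": 0.03,"tx": 4,"ty": -4.2,"tz": 0,"hand": 0},{"ax": 0,"ay": 0,"az": 0.06,"tx": 8,"ty": -8.4,"tz": 0,"hand": 0},{"ax": 0,"ay": 0,"az": 0.095,"tx": 12,"ty": -12.6,"tz": 0,"hand": 0},{"ax": 0,"ay": 0,"az": 0.095,"tx": 16,"ty": -16.8,"tz": 0,"hand": 0},{"ax": 0,"ay": 0,"az": 0.095,"tx": 20,"ty": -21,"tz": 0,"hand": 0},{"ax": 0,"ay": 0,"az": 0.095,"tx": 22.5,"ty": -24,"tz": 0,"hand": 0},{"ax": 0,"ay": 0,"az": 0.095,"tx": 23.6,"ty": -25,"tz": 0,"hand": 0},{"ax": 0,"ay": 0,"az": 0.095,"tx": 23.6,"ty": -25,"tz": 0,"hand": 0}])

```text
t: 1.35
tool_pos: [0.5617, 0.2624, 0.2202]
ee_rot: [-0.001, 0.12, 0.993, -0.001]
force: [0.0, 0.2, 0.4]
gripper_width: 0.0017
```

```bash
python3 - <<'E'
from h import *
s=ctrl.state();print(s["t"],s["tool_pos"],s["ee_rot"],s["gripper_width"],s["force"])
im=grab("wrist","pics/w1.png");im=grab("top","pics/t1.png")
E
```

```text
1.35 [0.56170448 0.26243813 0.2202078 ] [-6.08917287e-04  1.19929114e-01  9.92781150e-01 -1.49168826e-03] 0.001687365102232344 [0.0340322  0.15060431 0.44869085]
```

View pics/w1.png

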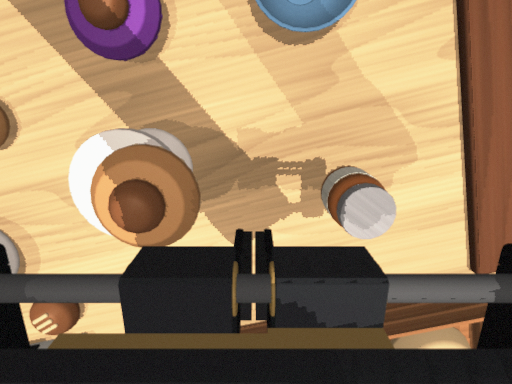

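```bash
cat >> h.py <<'E'
from scipy.spatial.transform import Rotation as Ro
def wT(s):
    q=s["ee_rot"];T=np.eye(4);T[:3,:3]=Ro.from_quat([q[1],q[2],q[3],q[0]]).as_matrix();T[:3,3]=s["tool_pos"]
    return T@np.array(ctrl.camera_params("wrist")["mount"])
E
python3 - <<'E'
from h import *
T=wT(ctrl.state())
print("head",onz("wrist",(137,206),.148,T),"jar top",onz("wrist",(369,212),.085,T))
im=cv2.imread("pics/w1.png");h=cv2.cvtColor(im,cv2.COLOR_BGR2HSV)
print("tip back L/R", [onz("wrist",(u,234),.2202,T) for u in(235,273)])
E
```

```text
head [0.54086094 0.17669729 0.148     ] jar top [0.61624867 0.36931364 0.085     ]
tip back L/R [array([0.55116118, 0.2570052 , 0.2202    ]), array([0.55606283, 0.27739182, 0.2202    ])]
```

Call:
send_rows(rows=[{"ax": 0,"ay": 0,"az": 0,"tx": 0,"ty": 0,"tz": -4,"hand": 0},{"ax": 0,"ay": 0,"az": 0,"tx": 0,"ty": 0,"tz": -8,"hand": 0},{"ax": 0,"ay": 0,"az": 0,"tx": 0,"ty": 0,"tz": -10.8,"hand": 0},{"ax": 0,"ay": 0,"az": 0,"tx": 0,"ty": 0,"tz": -10.8,"hand": 0}])

```text
t: 1.95
tool_pos: [0.5572, 0.2662, 0.1099]
ee_rot: [-0.003, 0.116, 0.993, -0.002]
force: [0.3, 0.1, 1.3]
gripper_width: 0.0003
```

Fingertip backs are at ±10.5 mm, so contact should come with the TCP about 56.5 mm from the brioche centre. Approaching, then pushing slowly.

Call:
send_rows(rows=[{"ax": 0,"ay": 0,"az": 0,"tx": 0.0,"ty": -1.6,"tz": 0,"hand": 0},{"ax": 0,"ay": 0,"az": 0,"tx": 0.0,"ty": -2.5,"tz": 0,"hand": 0},{"ax": 0,"ay": 0,"az": 0,"tx": -0.1,"ty": -2.8,"tz": 0,"hand": 0},{"ax": 0,"ay": 0,"az": 0,"tx": -0.2,"ty": -3.1,"tz": 0,"hand": 0},{"ax": 0,"ay": 0,"az": 0,"tx": -0.2,"ty": -3.4,"tz": 0,"hand": 0},{"ax": 0,"ay": 0,"az": 0,"tx": -0.3,"ty": -3.7,"tz": 0,"hand": 0},{"ax": 0,"ay": 0,"az": 0,"tx": -0.4,"ty": -4.0,"tz": 0,"hand": 0},{"ax": 0,"ay": 0,"az": 0,"tx": -0.4,"ty": -4.3,"tz": 0,"hand": 0}])

```text
t: 2.95
tool_pos: [0.5531, 0.2234, 0.1099]
ee_rot: [-0.003, 0.116, 0.993, -0.002]
force: [0.0, 1.1, 0.3]
gripper_width: 0.0006
```

```bash
python3 - <<'E'
from h import *
s=ctrl.state();print(s["t"],s["tool_pos"],s["force"])
a=grab("wrist","pics/w2.png");b=grab("scene","pics/s2.png")
cv2.imwrite("pics/m2.png",np.hstack([cv2.resize(a[0:300,0:330],(400,364)),cv2.resize(b[110:250,240:394],(400,364))]))
E
```

```text
2.95 [0.55307331 0.22335414 0.10989397] [0.02241784 1.1254186  0.26367991]
```

View pics/m2.png

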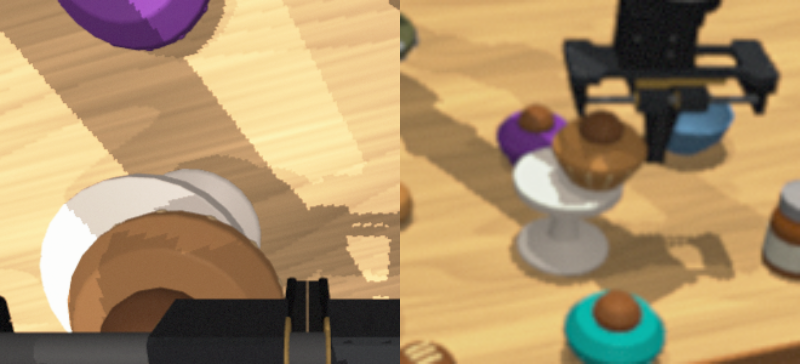

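The finger is touching the belly with about 1 N on it, and the brioche is upright. Continuing the slow push.

Call:
send_rows(rows=[{"ax": 0,"ay": 0,"az": 0,"tx": -0.1,"ty": -0.25,"tz": 0,"hand": 0},{"ax": 0,"ay": 0,"az": 0,"tx": -0.1,"ty": -0.5,"tz": 0,"hand": 0},{"ax": 0,"ay": 0,"az": 0,"tx": -0.2,"ty": -0.75,"tz": 0,"hand": 0},{"ax": 0,"ay": 0,"az": 0,"tx": -0.2,"ty": -1.0,"tz": 0,"hand": 0},{"ax": 0,"ay": 0,"az": 0,"tx": -0.3,"ty": -1.25,"tz": 0,"hand": 0},{"ax": 0,"ay": 0,"az": 0,"tx": -0.4,"ty": -1.5,"tz": 0,"hand": 0}])

```text
t: 3.8
tool_pos: [0.5492, 0.2077, 0.1099]
ee_rot: [-0.003, 0.116, 0.993, -0.002]
force: [-0.4, -0.3, -0.6]
gripper_width: 0.0004
```

```bash
python3 - <<'E'
from h import *
s=ctrl.state();print(s["t"],s["tool_pos"],s["force"])
a=grab("wrist","pics/w3.png");b=grab("scene","pics/s3.png")
cv2.imwrite("pics/m3.png",np.hstack([cv2.resize(a[0:300,0:330],(400,364)),cv2.resize(b[110:250,240:394],(400,364))]))
E
```

```text
3.8 [0.54917571 0.20768426 0.1099411 ] [-0.43821075 -0.30142482 -0.55074151]
```

View pics/m3.png

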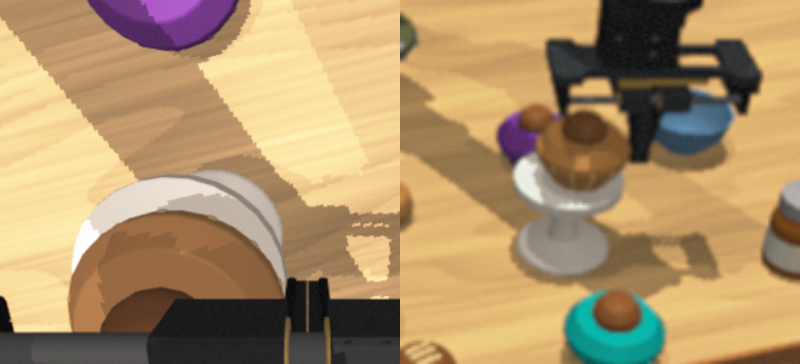

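Sliding well. I'll push about 8 mm more, then back off and check with the top camera.

Call:
send_rows(rows=[{"ax": 0,"ay": 0,"az": 0,"tx": 0,"ty": -0.25,"tz": 0,"hand": 0},{"ax": 0,"ay": 0,"az": 0,"tx": -0.1,"ty": -0.5,"tz": 0,"hand": 0},{"ax": 0,"ay": 0,"az": 0,"tx": -0.2,"ty": -0.7,"tz": 0,"hand": 0},{"ax": 0,"ay": 0,"az": 0,"tx": -0.2,"ty": -0.85,"tz": 0,"hand": 0},{"ax": 0,"ay": 0,"az": 0,"tx": -0.2,"ty": -0.85,"tz": 0,"hand": 0},{"ax": 0,"ay": 0,"az": 0,"tx": 0,"ty": 0.3,"tz": 0,"hand": 0},{"ax": 0,"ay": 0,"az": 0,"tx": 1,"ty": 4,"tz": 0,"hand": 0},{"ax": 0,"ay": 0,"az": 0,"tx": 1,"ty": 9,"tz": 0,"hand": 0}])

```text
t: 4.9
tool_pos: [0.5605, 0.2976, 0.1101]
ee_rot: [-0.003, 0.118, 0.993, -0.002]
force: [0.3, -0.7, 0.1]
gripper_width: 0.0002
```

Call:
send_rows(rows=[{"ax": 0,"ay": 0,"az": 0,"tx": 0,"ty": 2,"tz": 5,"hand": 0},{"ax": 0,"ay": 0,"az": 0,"tx": 0,"ty": 6,"tz": 10,"hand": 0},{"ax": 0,"ay": 0,"az": 0,"tx": -3,"ty": 12,"tz": 12,"hand": 0},{"ax": 0,"ay": 0,"az": 0,"tx": -5,"ty": 14,"tz": 12,"hand": 0},{"ax": 0,"ay": 0,"az": 0,"tx": -5,"ty": 14,"tz": 12,"hand": 0}])

```text
t: 5.52
tool_pos: [0.5064, 0.4431, 0.2303]
ee_rot: [-0.004, 0.114, 0.993, -0.001]
force: [0.4, -0.9, -1.2]
gripper_width: 0.0003
```

```bash
python3 - <<'E'
from h import *
s=ctrl.state();print(s["t"],s["tool_pos"],s["force"])
a=grab("top","pics/t4.png");b=grab("scene","pics/s4.png")
o=np.hstack([cv2.resize(a[155:235,165:253],None,fx=4.5,fy=4.5),cv2.resize(b[130:220,270:358],(396,360))])
cv2.imwrite("pics/m4.png",o)
t0=cv2.imread("pics/top0.png")
def go(name,im,cu,cv_):
    h=cv2.cvtColor(im,cv2.COLOR_BGR2HSV).astype(int);w=np.zeros(im.shape[:2],bool);w[cv_-27:cv_+28,cu-27:cu+28]=1
    wh=big(w&(h[...,1]<60)&(h[...,2]>120));hull=cv2.convexHull(bnd(wh))[:,0,:].astype(float)
    P=[onz("top",p,.09) for p in hull];pl,e=circ(P)
    # belly: non-white inside plate disc
    y,x=np.mgrid[:im.shape[0],:im.shape[1]];f=np.zeros_like(wh,np.uint8);cv2.fillConvexPoly(f,hull.astype(int),1)
    br=big((f>0)&~wh);c=cv2.moments(br.astype(np.uint8),True);uv=(c["m10"]/c["m00"],c["m01"]/c["m00"])
    hd=big(br&(h[...,0]<16)&(h[...,2]<112)&(np.hypot(x-uv[0],y-uv[1])<13));m=cv2.moments(hd.astype(np.uint8),True);hv=(m["m10"]/m["m00"],m["m01"]/m["m00"])
    print(name,"plate",pl.round(4),e.round(4),"belly",onz("top",uv,.123).round(4),br.sum(),"head",onz("top",hv,.148).round(4),hd.sum())
go("tgt",a,207,195);go("other",a,300,174);go("other0",t0,300,174)
E
```

```text
5.525 [0.50642269 0.44312932 0.23025078] [ 0.3956988  -0.90363703 -1.22280068]
tgt plate [0.5339 0.1431 0.0548] 0.0005 belly [0.5344 0.1436 0.123 ] 879 head [0.5344 0.1449 0.148 ] 144
other plate [ 0.5927 -0.1167  0.0545] 0.0003 belly [ 0.5904 -0.1168  0.123 ] 909 head [ 0.5895 -0.1158  0.148 ] 55
other0 plate [ 0.5928 -0.1167  0.0545] 0.0003 belly [ 0.5905 -0.1168  0.123 ] 908 head [ 0.5892 -0.1159  0.148 ] 81
```

View pics/m4.png

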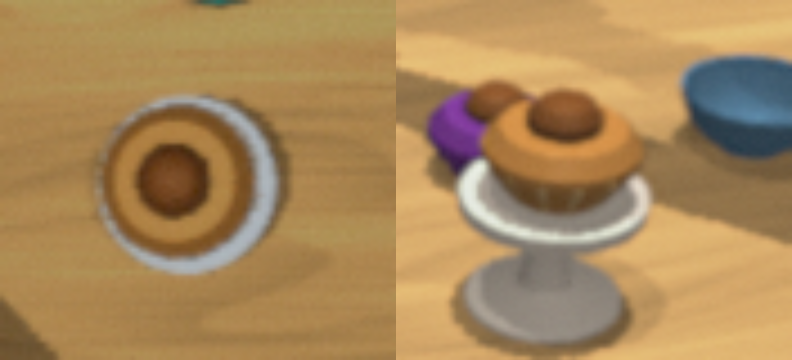

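The top view gives belly 0.7 mm and head 1.9 mm from the plate middle, and neither stand nor the other brioche has moved. I'll check once against the independent scene view before handing in.

```bash
python3 - <<'E'
from h import *
# scene pixels from crop: x=270+X/4.5, y=130+Y/4.0
px=lambda X,Y:(270+(X-396)/4.5,130+Y/4.0)
y0=np.array([.534,.143])
L,R=px(457,195),px(651,195);p=(onz("scene",L,.09)+onz("scene",R,.09))/2
L,R=px(482,147),px(642,147);b=(onz("scene",L,.123)+onz("scene",R,.123))/2
hd=onz("scene",px(565,115),.145)
print("plate",p,"belly",b,"head",hd)
E
```

```text
plate [0.54045876 0.14226929 0.09      ] belly [0.53543357 0.14613385 0.123     ] head [0.53266761 0.14696875 0.145     ]
```

Both views agree to within a few mm: the brioche is about 2–4 mm towards +y, well inside the 9 mm limit. Another tap would add risk for little gain, so I'm handing in.

```bash
python3 -c "
from cell import ctrl
print(ctrl.state()['t'],ctrl.hand_in())"
```

```text
the job is handed in; nothing more can be done
5.625 None
```

I slid the off-centre brioche about 30 mm to the middle of its stand. I used one slow push at the belly with shut fingers, in three short moves, then backed the arm clear and handed the job in at about 5.6 s. The largest force I read was about 1 N, and that was at the end of moves, not throughout.

**Brioche position:** the top camera puts it 0.7 mm (belly) to 1.9 mm (head) from the plate middle. A rougher hand-read check in the scene camera suggests about 4 mm towards +y. Along x, that check read the plate and belly about 5 mm apart, because its plate reading was 6–7 mm off the top camera's. I did not resolve that difference. By both views' y readings and the top view overall it is inside the 9 mm limit, so I left it.

**Everything else:** the brioche looks upright in both views. Its stand, the other stand and the other brioche measured within about 0.1 mm of where they were at the start. I did not re-measure the rolls, jar, brush, bowl or cutter, but the arm stayed clear of them.

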